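Lower the ratchet-arm heat lamp over the waiting dip tubs and lock it

ROBOT

A 6-joint arm with a two-finger parallel gripper is mounted at the origin on a cart in front of the work surface, level with it; the furniture and walls round the work are solid. World frame = base frame: x ahead of the robot, y to its left, z up, the work surface at z = 0. Lengths are in mm, angles in rad, forces in N, time in s.
With the tool pointing down it reaches from about 400 to 925 mm from the base axis. Payload 12.5 kg.
Tool frame: the origin (TCP) lies at the very end of the fingers, on their centre line; the grasp point (between the pads) lies 19 mm behind it; z points along the fingers, x is the direction in which the jaws open and shut, and the axes are right-handed (so a half turn about z gives the same grasp; the last joint's range is limited). The gripper opens to 95 mm and grips with 3 to 60 N. Pads are 20 mm wide; open, the fingers measure 119 mm over their backs; the gripper's body (75 mm by 180 mm) begins 59 mm behind the grasp point.
Start: joints at [-1.391, 0.491, 1.559, -0, 1.092, -0.106], TCP at [176.226, -599.659, 214.661] pointing down, gripper open.
Joint ranges: [-3.1, 3.1], [-0.84, 2.19], [0.05, 2.79], [-1.13, 4.28], [0.06, 2.93], [-2.69, 2.69]. Speed limits (rad/s): [2.22, 2.22, 2.79, 3.14, 3.14, 3.14].

INTERFACE

Orientations are given as [roll, pitch, yaw] about the fixed x, y, z axes, in that order (R = Rz(yaw) Ry(pitch) Rx(roll)).
In Python, from cell import state, viewer, ticket, look_for, regions_of gives the robot as it stands.
- The arm moves only by the shell command python3 -m inch 'ROWS'. ROWS is JSON, a list of rows, each a list of 7 numbers: the turn, a rotation vector about the world's x, y, z in degrees, then the shift along the world's x, y, z in mm, then the opening, from -1 (shut) to 1 (fully open). In form: [[rx, ry, rz, tx, ty, tz, hand], ...]. A call has 1 to 10 rows; each row shifts and turns the commanded pose from where the row before left it; what a row does not reach is not made up. A row lasts 1/10 s, in which the tool goes at most 50 mm and 8.59 degrees, less where a joint would pass 70% of its speed; a pose out of reach is approached as far as the arm can. A call with a gripper value outside its range is refused whole. The fingers move at their own pace and stop on an object; the grip force is fixed at half the most. Time passes only in rows, so rows that do not move let the fingers close. It gives the time, the measured TCP pose, the force and the opening at its end, in the units of the state.
- state(): the state, without advancing time (a new reading comes with each control period).
- viewer.read_camera(name): name is "scene" or "side" or "wrist"; returns a dict with "color" (400x640x3 uint8, red, green, blue), "depth" (400x640 float32, mm along the optical axis (not along the pixel's ray), 0 where there is no reading), "fx", "fy", "cx", "cy" (pixels), "position" and "orientation" of the camera in the world. Camera axes: x right, y down, z forward; pixel columns grow to the right and rows downward; lengths in mm; the calibration is good to about 2 mm. The wrist camera is an equidistant fisheye: a pixel r from the principal point sees the ray r / f radians off the axis. A picture is of the moment at which its call begins.
- ticket.job_done(): hands the job in, once; it reports no verdict.
Trained networks look in the newest picture that a camera, given by its name, has taken for a name from the list of things; names that differ only in an ending like _2 or _b are one class to them, and where a whole thing is asked for, a point or a joint stands for the part that bears it (a point fixed in the world has none). Each returns a list of dicts, best first, with "score" (0 to 1); they miss things now and then, are a little off and sometimes report something else, mostly with a low value. They report only what shows in the picture. A call takes as long as a camera call.
- look_for(name, camera): "box" ([left, top, right, bottom] as shares, 0 to 1, of the picture: columns of its width, rows of its height, round what is visible of it).
- regions_of(name, camera): "pixels" (400x640 bool, what is visible of it) and "box" ([left, top, right, bottom] as shares, 0 to 1, of the picture: columns of its width, rows of its height, round what is visible of it).
The state is a dict: "t": time; "joints": joint angles; "qvel": joint speeds; "tau": joint torques, N m; "eef_pos": TCP position; "tcp_rot": TCP orientation; "ft_force": force on the tool from outside, world axes, zero at the start; "moment": the same for the moment, N m; "opening": opening from 0.0 (shut) to 1.0 (fully open).
Only numpy, scipy, OpenCV 4.12 (cv2) and the standard library are available. Lean on these libraries where they do the work, as an engineer would, in place of code of your own. Each camera call takes 0.05 s, during which the arm holds its last target. There are 200 camera calls.

TASK

Lower the heat lamp over the dip tubs on the warming deck: press the round pad on the tail of the ratchet pawl so that the pawl clicks out of the teeth and stays out, push the lamp arm down by its black crossbar, past all its teeth, fully onto its stop, then press the ribbed pad so that the pawl clicks home again and locks the arm there. Do it all by pressing and pushing with the fingertips: grip and lift nothing, never raise the arm, and leave the tubs, tongs, pot, shaker, bottles and box where they stand.

Things in the scene. Friction and masses are not known exactly. Their poses are not given: they have to be found in the camera images.
- warming_station: Fixed metal deck, 240 mm deep (its x, away from the robot) and 340 mm wide (its y, to the left), on four feet, top 52 mm above the pan lid; turned by at most 0.2 rad. Origin: on the pan lid below the deck's centre. A fixed post on it, 75 mm to the left of centre, carries lamp arm and pawl; both turn in the station's upright plane x = 0, about axes parallel to its x.
- lamp_hinge (a point): The lamp arm's hinge axis at the top of the post, 118 mm above the deck, half-way between the post's two cheek plates. It does not move.
- lamp_arm (a joint): Lamp arm angle, rad, growing downward. 0.90: on its stop, arm level, pointing to the station's -y (right); at q it points (0.90 - q) above level. Starts at 0.15 to 0.50. The hinge is stiff: the arm stays where it is left and takes about 2 to 8 N at the crossbar to push down. With the pawl in, a tooth stops it at about 0.30 or 0.60.
- push_bar (a point): Middle of the black round crossbar's upper side at the free end of the lamp arm. The bar is 18 mm thick, 120 mm long, parallel to the station's x; its centre line is 235 mm from the hinge axis and this point is 9 mm above it (square to the arm). The lamp's round shade, 104 mm wide, hangs under the arm 150 mm from the hinge; lowered, its rim is 60 mm above the deck.
- pawl (a joint): Angle of the rocking pawl, rad. 0: fully in the teeth. Up to 0.10: its hook rests on a tooth. 0.32: fully out. An over-centre spring snaps it to the side of 0.17 it is on and keeps it there; pressing it over takes about 3 to 6 N on either pad. With the arm on its stop the last, square notch lies under the hook; only there does the pawl go fully home and lock the arm.
- release_pad (a point): Centre of the top of the round pad, 30 mm across, on the pawl's tail, left of the post. Pressing it down about 14 mm turns the pawl out of the teeth. It lies 46 mm to the left (+y) of the pawl's pivot; with the pawl in, 124 mm to the left of the lamp hinge and 61 mm above it. Free above, and 25 mm free beneath.
- lock_pad (a point): Centre of the top of the ribbed rectangular pad, 30 mm (x) by 22 mm, above the pawl's hook, 74 mm to the right of the pawl's pivot. With the pawl in it lies 4 mm to the left of the lamp hinge and 73 mm above it; with the pawl out it stands about 22 mm higher and leans to the left. Pressing it down turns the pawl into the teeth.
- curry_tub: Bystander, to be left alone: the amber lidded dip tub on the deck under the lamp, 66 x 73 x 37 mm. Origin at the centre of its underside.
- dip_tub: Bystander, to be left alone: the pale yellow lidded dip tub on the deck under the lamp, 66 x 73 x 37 mm. Origin at the centre of its underside.
- tongs: Bystander, to be left alone: steel tongs lying along the deck's edge nearest the robot, 268 mm long, 21 mm high. Origin at the centre of its underside.
- ramekin: Bystander, to be left alone: small open steel pot, 67 mm wide, 52 mm high, on the deck behind the post. Origin at the centre of its underside.
- salt_dredger: Bystander, to be left alone: metal shaker, 68 mm wide, 115 mm high, on the deck behind the post. Origin at the centre of its underside.
- vinegar_bottle: Bystander, to be left alone: brown bottle, 58 mm wide, 206 mm high, on the pan lid at the back. Origin at the centre of its underside.
- white_bottle: Bystander, to be left alone: white squeeze bottle, 62 mm wide, 212 mm high, on the pan lid at the back. Origin at the centre of its underside.
- meal_box: Bystander, to be left alone: closed brown carton, 133 x 64 x 60 mm, on the pan lid at the back right. Origin at the centre of its underside.

How it is judged (in metres and radians):
On the way, in this order (a step that is already met when the one before it is completed fails the run):
1. the pawl is pressed out of the teeth while the arm is still up (value of joint pawl above 0.27 rad and value of joint lamp_arm below 0.64 rad), for 0.1 s.
2. the arm is pushed down past its teeth, with the pawl out (value of joint lamp_arm above 0.84 rad and value of joint pawl above 0.22 rad), for 0.1 s.
At the end, for the whole second after the job is handed in: The lamp arm is down on its stop (joint above 0.83 rad, the stop being 0.90) and at rest, and the pawl is home in the last notch (below 0.06 rad); all other things stand within 20 mm of where they were (value of joint lamp_arm above 0.83 rad and value of joint pawl below 0.06 rad and velocity of joint lamp_arm between -0.05 and 0.05 rad/s); the robot touches nothing.
It fails at once if the lamp arm is raised instead of pushed down (its joint falls below 0.08) (value of joint lamp_arm below 0.08 rad).
It fails at once if a thing on the deck (tub, tongs, pot, shaker) is lifted, carried or pushed by more than 20 mm (distance of any of curry_tub, dip_tub, tongs, ramekin, salt_dredger from where it was at the start of the episode above 0.02 m).
It fails at once if a bottle or the box at the back is lifted, carried or pushed by more than 20 mm (distance of any of vinegar_bottle, white_bottle, meal_box from where it was at the start of the episode above 0.02 m).
It fails at once if a tub, the pot, the shaker, a bottle or the box is tipped by more than 0.3 rad (angle between any of curry_tub, dip_tub, ramekin, salt_dredger, vinegar_bottle, white_bottle, meal_box's own z axis and vertical above 0.3 rad).
It also fails if it takes over 51 s, if anything falls off the work surface, if the arm or the gripper's body presses on something with over 40 N, if the wrist force passes 120 N, or if a joint passes its speed limit or range.

## Working session

There is one attempt and no reset: what is moved stays moved. The work goes in short steps, Python scripts to look and compute and a shell command to move; the robot and the scene stay as the last step left them, time stands still between calls to the robot, and variables do not carry over. Pictures are saved under pics/ and viewed, on a budget of 10 in all, crops included, one or two more only if the job needs it, and the job is handed in when it is done.

```bash
ls; mkdir -p pics; cat > h.py <<'E'
import numpy as np, cv2
from scipy.spatial.transform import Rotation as R
from cell import state, viewer, ticket, look_for, regions_of
def rot(o):
    o=np.array(o,float)
    if o.shape==(3,3): return o
    return R.from_euler('xyz',o).as_matrix() if o.size==3 else R.from_quat(o).as_matrix()
def cloud(c):
    v,u=np.mgrid[0:400,0:640]; d=c['depth']
    p=np.stack([(u-c['cx'])/c['fx']*d,(v-c['cy'])/c['fy']*d,d],-1)
    return p@rot(c['orientation']).T+np.array(c['position'])
def save(n,im): cv2.imwrite('pics/'+n,cv2.cvtColor(im,cv2.COLOR_RGB2BGR))
E
python3 - <<'E'
from h import *
print(state())
ims=[]
for n in ['scene','side']:
    c=viewer.read_camera(n); print(n,c['position'],c['orientation'],c['fx'],c['cx'],c['cy'])
    P=cloud(c); np.savez('/tmp/'+n,P=P,**{k:np.array(x) for k,x in c.items()})
    ims.append(c['color'])
    for k in ['release_pad','lock_pad','push_bar','warming_station','pawl','lamp_arm']:
        for r in regions_of(k,n)[:2]:
            m=r['pixels']&(c['depth']>0); 
            print(n,k,round(r['score'],2),np.round(np.array(r['box'])*[640,400,640,400]),m.sum(), np.median(P[m],0).round(1) if m.any() else '')
for n,i in zip('ab',ims): save(n+'.png',i)
E
```

```text
pics
{'t': 0.0, 'joints': array([-1.39060076e+00,  4.91533262e-01,  1.55946427e+00, -2.76077922e-05,
        1.09170304e+00, -1.05614210e-01]), 'qvel': array([-1.53344555e-03, -3.99914618e-05, -1.53641113e-03, -1.27434648e-04,
       -5.61797375e-04, -1.19003706e-03]), 'tau': array([-2.70351984e-04, -6.12632990e+01, -2.58179820e+01,  6.92579267e-02,
        4.82131785e-02, -8.22820152e-05]), 'eef_pos': array([ 176.17022968, -599.39334033,  214.07298541]), 'tcp_rot': array([-3.14150021e+00,  1.10432678e-03, -1.28497376e+00]), 'ft_force': array([-0.65880004, -1.07052236,  0.19000861]), 'moment': array([-0.03587366, -0.01738473, -0.01680932]), 'opening': 1.0017269934300816}
scene [-114.92820886  -22.8605328  1414.98453558] [-2.59250858 -0.00469301 -1.48626763] 482.11854707090095 319.18085977803855 199.12881760345698
scene release_pad 0.92 [267. 230. 316. 240.] 362 [483.4 103.1 229.3]
scene release_pad 0.2 [350. 258. 363. 275.] 90 [475.8 -85.7  88.6]
scene lock_pad 0.81 [259. 227. 317. 240.] 383 [483.6  97.7 229. ]
scene push_bar 0.95 [302. 210. 397. 263.] 1592 [ 486.2 -108.2  225.6]
sce
[... 257 characters left out ...]
6.  -107.4  225.6]
scene lamp_arm 0.3 [264. 228. 317. 241.] 289 [482.9 106.1 229.8]
side [ 435.39870494 -748.39537298  652.40963378] [-2.06353453  0.01537095 -0.23874576] 395.8377653540428 317.0698304513177 205.1486472419827
side release_pad 0.73 [246. 187. 262. 210.] 179 [486.2  84.7 230.9]
side lock_pad 0.71 [248. 185. 270. 214.] 241 [486.8  50.6 230.1]
side lock_pad 0.3 [247. 290. 276. 323.] 807 [ 460.5 -112.5   88.4]
side push_bar 0.75 [241. 211. 313. 269.] 2018 [ 492.  -155.   233.9]
side warming_station 0.61 [214. 185. 346. 378.] 10735 [ 483.5 -136.2   53.6]
side pawl 0.52 [246. 184. 269. 208.] 236 [487.1  70.2 230.7]
side lamp_arm 0.65 [242. 210. 311. 271.] 1926 [ 491.8 -154.9  234. ]
```

```bash
python3 - <<'E'
from h import *
a=cv2.imread('pics/a.png')[160:320,230:430]; cv2.imwrite('pics/a1.png',cv2.resize(a,None,fx=4,fy=4,interpolation=cv2.INTER_CUBIC)[:600])
b=cv2.imread('pics/b.png')[160:390,190:390]; cv2.imwrite('pics/b1.png',cv2.resize(b,None,fx=2.6,fy=2.6,interpolation=cv2.INTER_CUBIC)[:600])
# deck fit: points at z~52 in scene
D=np.load('/tmp/scene.npz'); P=D['P']
m=(abs(P[...,2]-52)<5)&(abs(P[...,0]-480)<220)&(abs(P[...,1])<300)
k=cv2.morphologyEx(m.astype(np.uint8),cv2.MORPH_OPEN,np.ones((2,2)))
n,l,s,c=cv2.connectedComponentsWithStats(k)
i=1+np.argmax(s[1:,4]); Q=P[k>0][:,:2].astype(np.float32); print(s[i],Q.min(0),Q.max(0)); print(cv2.minAreaRect(P[l==i][:,:2].astype(np.float32)))
for nme in ['scene','side']:
    P=np.load(f'/tmp/{nme}.npz')['P']; 
    for z0,z1 in [(205,218),(218,240),(240,330)]:
        q=P[(P[...,2]>z0)&(P[...,2]<z1)&(abs(P[...,0]-485)<90)&(abs(P[...,1])<260)]
        if len(q): print(nme,z0,len(q),np.percentile(q,[2,50,98],axis=0).round(0).tolist())
E
```

```text
[ 282  242   77   60 1815] [-114.92821 -187.81537] [613.11115 129.1464 ]
((225.52914428710938, 3.9967117309570312), (682.6089477539062, 226.04885864257812), 2.498232841491699)
scene 205 304 [[451.0, -158.0, 205.0], [482.0, -25.0, 212.0], [533.0, 128.0, 218.0]]
scene 218 763 [[460.0, -159.0, 218.0], [483.0, -90.0, 227.0], [527.0, 169.0, 239.0]]
scene 240 583 [[461.0, -175.0, 241.0], [492.0, -132.0, 271.0], [550.0, 54.0, 296.0]]
side 205 252 [[450.0, -165.0, 206.0], [483.0, -139.0, 214.0], [543.0, 107.0, 218.0]]
side 218 1040 [[461.0, -165.0, 218.0], [491.0, -139.0, 228.0], [531.0, 157.0, 238.0]]
side 240 925 [[440.0, -182.0, 245.0], [493.0, -175.0, 288.0], [556.0, 44.0, 295.0]]
```

View pics/a1.png

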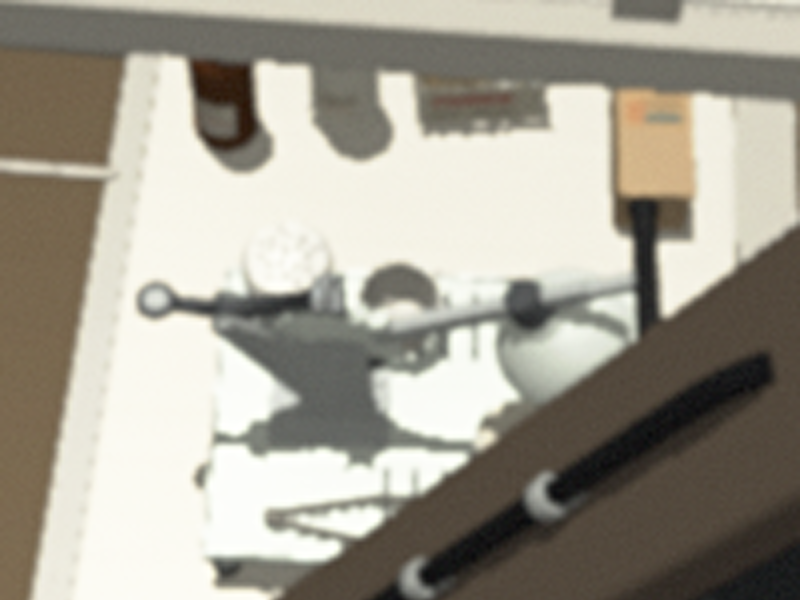

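View pics/b1.png

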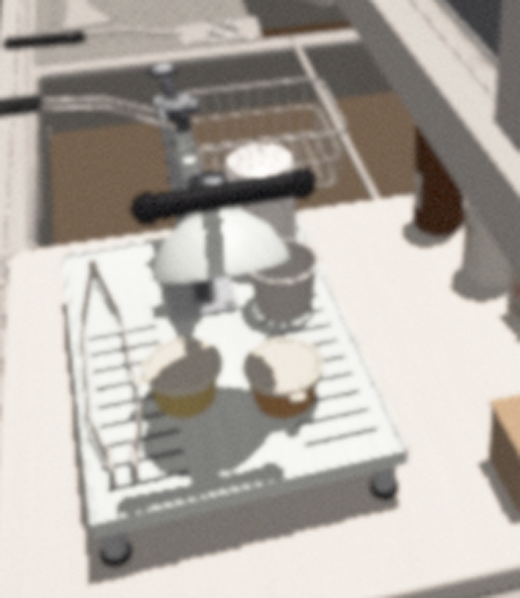

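The scene crop shows the round pad at about px (269,235), the ribbed pad at (312,234), the arm extending to the right, and the bar at about (391–393, 210–245), partly hidden behind a dark foreground object. The side crop shows the bar running from (246,240) to (306,230) and the round pad at (253,188).

```bash
python3 - <<'E'
from h import *
S=np.load('/tmp/scene.npz')['P']; B=np.load('/tmp/side.npz')['P']
def near(P,u,v,r=1): return np.median(P[v-r:v+r+1,u-r:u+r+1].reshape(-1,3),0).round(1).tolist()
print('rel',near(S,269,235),near(B,253,188)); print('lock',near(S,312,234,2))
print('bar',near(S,391,215),near(S,392,230),near(S,392,240),'side',near(B,247,240),near(B,276,235),near(B,305,231))
print('foreground',near(S,400,280),near(S,330,300),near(S,420,255),'top beam',near(S,300,170),near(S,400,175), 'lid',near(S,350,200),'deck',near(S,300,265),near(S,300,280))
# side view upper right beam
print('side beam',near(B,350,195),near(B,370,220))
# deck rectangle, from both clouds, excluding others
Q=np.vstack([S.reshape(-1,3),B.reshape(-1,3)]); 
for z in range(-6,80,4): print(z,((Q[:,2]>z)&(Q[:,2]<z+4)&(abs(Q[:,0]-480)<150)&(abs(Q[:,1])<220)).sum(),end='; ')
f=np.hstack([cv2.resize(cv2.imread('pics/a.png'),(400,250)),cv2.resize(cv2.imread('pics/b.png'),(400,250))]); 
# top-down height map over everything from 2 cams
H=np.zeros((250,300),np.float32)
for p in Q[np.argsort(Q[:,2])]:
    i,j=int((1000-p[0])/4),int((600-p[1])/4)
    if 0<=i<250 and 0<=j<300: H[i,j]=p[2]
np.save('/tmp/H',H)
hm=cv2.applyColorMap(np.clip(H/600*255,0,255).astype(np.uint8),cv2.COLORMAP_JET); hm=cv2.resize(hm,(420,350),interpolation=cv2.INTER_NEAREST)
o=np.zeros((600,800,3),np.uint8); o[:250]=f; o[250:,:420]=hm; cv2.imwrite('pics/c.png',o)
E
```

```text
rel [480.6, 161.0, 230.5] [483.9, 149.0, 228.7]
lock [484.5, 42.0, 247.9]
bar [538.1, -166.0, 290.9] [490.9, -168.6, 294.2] [462.4, -168.9, 292.7] side [447.5, -181.3, 291.2] [496.8, -176.7, 289.8] [547.3, -176.6, 290.1]
foreground [202.8, -135.9, 653.3] [228.3, -20.7, 458.3] [223.4, -159.0, 712.6] top beam [676.3, 94.2, 272.5] [678.1, -192.2, 279.7] lid [752.9, -62.2, 2.7] deck [474.2, 79.2, 59.6] [427.4, 74.6, 52.4]
side beam [679.0, -22.9, 266.8] [679.1, -144.0, 272.8]
-6 340; -2 3751; 2 2915; 6 243; 10 33; 14 31; 18 25; 22 25; 26 23; 30 11; 34 1; 38 74; 42 233; 46 610; 50 6862; 54 2757; 58 597; 62 268; 66 225; 70 298; 74 222; 78 141;
```

View pics/c.png

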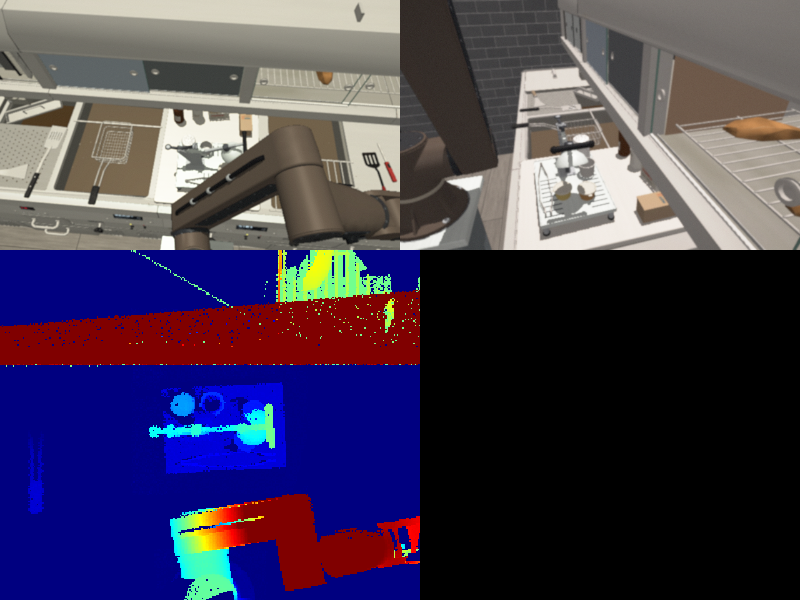

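The lamp arm is at about 0.39 rad and the station yaw is about +0.042. The release pad is near (482,157,231), the lock pad near (487,37,243), and the bar's top middle near (497,-172,292). The dark foreground object is the robot's own arm, and a shelf starts at x≥676. I'll shut the fingers and move up and over.

```bash
python3 -m inch '[[0,0,0,25,20,17,-1],[0,0,0,25,20,17,-1],[0,0,0,25,20,17,-1],[0,0,0,25,20,17,-1],[0,0,0,25,20,17,-1],[0,0,0,25,20,17,-1],[0,0,0,25,20,17,-1],[0,0,0,25,20,17,-1],[0,0,0,25,20,17,-1],[0,0,0,25,20,17,-1]]'
python3 - <<'E'
from h import *
S=np.load('/tmp/scene.npz')['P']; B=np.load('/tmp/side.npz')['P']; q=np.vstack([S.reshape(-1,3),B.reshape(-1,3)])
m=(abs(q[:,0]-482)<25)&(q[:,1]>130)&(q[:,1]<185)&(q[:,2]>220)&(q[:,2]<240); p=q[m]; print(np.percentile(p,[1,50,99],axis=0).round(1))
p=p[p[:,1]>142]; print(p.mean(0), (p.min(0)+p.max(0))/2, len(p))
E
```

```text
t: 1.7
eef_pos: [427.1, -398.6, 385.5]
tcp_rot: [-3.142, -0.0, -1.285]
ft_force: [1.2, -0.3, -0.0]
opening: 0.215
[[468.2 131.1 221.7]
 [482.7 155.2 228.2]
 [496.6 174.2 233.6]]
[482.26668846 158.07787833 228.42127292] [482.30572288 158.72039591 228.43543807] 148
```

```bash
python3 -m inch '[[0,0,0,4,40,0,-1],[0,0,0,4,40,0,-1],[0,0,0,4,40,0,-1],[0,0,0,4,40,0,-1],[0,0,0,4,40,0,-1],[0,0,0,4,40,0,-1],[0,0,0,4,40,0,-1],[0,0,0,4,40,0,-1],[0,0,0,4,40,0,-1],[0,0,0,4,40,0,-1]]'
python3 -m inch '[[0,0,0,4,40,0,-1],[0,0,0,4,40,0,-1],[0,0,0,4,40,-10,-1],[0,0,0,2,36,-20,-1],[0,0,0,0,0,-30,-1],[0,0,0,0,0,-30,-1],[0,0,0,0,0,-20,-1],[0,0,0,0,0,-10,-1],[0,0,0,0,0,0,-1]]'
```

```text
t: 2.7
eef_pos: [466.0, 2.0, 384.9]
tcp_rot: [-3.141, -0.0, -1.285]
ft_force: [0.6, -0.5, -0.4]
opening: 0.006
t: 3.6
eef_pos: [480.0, 156.3, 264.0]
tcp_rot: [3.14, 0.0, -1.285]
ft_force: [-0.1, 1.2, 0.0]
opening: 0.007
```

```bash
python3 -m inch '[[0,0,0,2,2,-12,-1],[0,0,0,0,0,-12,-1],[0,0,0,0,0,-6,-1],[0,0,0,0,0,-4,-1],[0,0,0,0,0,0,-1]]'
python3 -m inch '[[0,0,0,0,0,-4,-1],[0,0,0,0,0,-4,-1],[0,0,0,0,0,0,-1]]'
python3 -m inch '[[0,0,0,0,0,-3,-1],[0,0,0,0,0,-2,-1],[0,0,0,0,0,0,-1]]'
```

```text
t: 4.1
eef_pos: [482.1, 158.3, 230.2]
tcp_rot: [3.141, -0.0, -1.285]
ft_force: [-0.1, 0.4, -0.0]
opening: 0.004
t: 4.4
eef_pos: [482.0, 158.3, 222.2]
tcp_rot: [3.141, -0.0, -1.285]
ft_force: [0.4, 0.7, -0.0]
opening: 0.005
t: 4.7
eef_pos: [482.5, 158.2, 218.8]
tcp_rot: [-3.14, -0.001, -1.285]
ft_force: [-2.7, -0.9, 14.2]
opening: 0.002
```

```bash
python3 -m inch '[[0,0,0,0,0,-1,-1],[0,0,0,0,0,0,-1]]'; python3 -m inch '[[0,0,0,0,0,20,-1],[0,0,0,0,0,40,-1],[0,0,0,0,0,40,-1],[0,0,0,0,-20,0,-1],[0,0,0,0,0,0,-1]]'
python3 - <<'E'
from h import *
for n in ['scene','side']:
    c=viewer.read_camera(n); P=cloud(c); np.savez('/tmp/'+n+'2',P=P)
    im=c['color'][150:310,220:420] if n=='scene' else c['color'][150:310,200:400]
    save(n+'2.png',cv2.resize(im,None,fx=3,fy=3,interpolation=cv2.INTER_CUBIC))
    O=np.load('/tmp/'+n+'.npz')['P']
    for A in (O,P):
        q=A.reshape(-1,3)
        for y0,y1 in [(145,172),(25,52),(-185,-160)]:
            s=q[(abs(q[:,0]-486)<16)&(q[:,1]>y0)&(q[:,1]<y1)&(q[:,2]>205)&(q[:,2]<310)]
            print(n,y0,len(s),np.percentile(s[:,2],[50,95]).round(1) if len(s) else '')
cv2.imwrite('pics/d.png',np.vstack([cv2.imread('pics/scene2.png'),cv2.imread('pics/side2.png')])[:960:1][:, :] if 0 else np.hstack([cv2.resize(cv2.imread('pics/scene2.png'),(400,320)),cv2.resize(cv2.imread('pics/side2.png'),(400,320))]))
E
```

```text
t: 4.9
eef_pos: [482.6, 158.2, 218.6]
tcp_rot: [-3.139, -0.001, -1.285]
ft_force: [-6.3, -1.9, 22.6]
opening: 0.004
t: 5.4
eef_pos: [482.3, 137.3, 317.4]
tcp_rot: [-3.14, -0.001, -1.286]
ft_force: [0.6, -0.2, -0.7]
opening: 0.006
scene 145 73 [228.8 232.8]
scene 25 112 [246.7 251.6]
scene -185 86 [291.  295.1]
scene 145 0 
scene 25 109 [224.7 268.9]
scene -185 88 [290.6 294.5]
side 145 52 [228.8 230.3]
side 25 146 [244.3 250. ]
side -185 287 [285.5 293.8]
side 145 18 [218.5 220.6]
side 25 133 [253.7 268.7]
side -185 288 [285.5 293.9]
```

View pics/d.png

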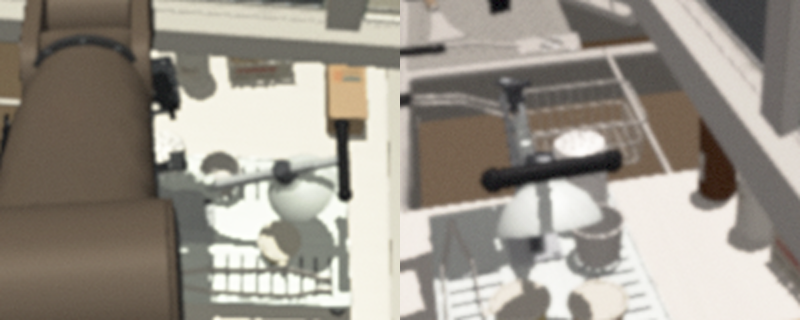

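The pawl is out: the release pad dropped from 229 to 218.5, the lock-pad top rose from 250 to 269, and the bar hasn't moved. In the side view (right half), the bar is still up at about (550,170). Next I'll push the bar.

```bash
python3 -m inch '[[0,0,0,1,-20,10,-1],[0,0,0,1,-40,0,-1],[0,0,0,2,-40,0,-1],[0,0,0,2,-40,0,-1],[0,0,0,2,-40,0,-1],[0,0,0,2,-40,0,-1],[0,0,0,2,-40,0,-1],[0,0,0,1,-40,0,-1],[0,0,0,1,-10,-10,-1],[0,0,0,0,0,0,-1]]'
python3 -m inch '[[0,0,0,0,-2,-15,-1],[0,0,0,0,-2,-12,-1],[0,0,0,0,-4,-10,-1],[0,0,0,0,-4,-10,-1],[0,0,0,0,-3,-10,-1],[0,0,0,0,-3,-10,-1]]'
```

```text
t: 6.5
eef_pos: [495.9, -172.1, 314.4]
tcp_rot: [3.139, 0.003, -1.287]
ft_force: [0.1, 0.9, 0.1]
opening: 0.003
t: 7.1
eef_pos: [497.0, -189.5, 249.9]
tcp_rot: [-3.14, -0.003, -1.284]
ft_force: [1.0, -4.6, 5.0]
opening: 0.009
```

```bash
python3 -m inch '[[0,0,0,0,-3,-10,-1],[0,0,0,0,-3,-10,-1],[0,0,0,0,-2,-10,-1],[0,0,0,0,-2,-10,-1],[0,0,0,0,-1,-10,-1],[0,0,0,0,-1,-10,-1],[0,0,0,0,0,-5,-1],[0,0,0,0,0,0,-1]]'
python3 -m inch '[[0,0,0,0,0,-4,-1],[0,0,0,0,0,-2,-1],[0,0,0,0,0,0,-1]]'
```

```text
t: 7.9
eef_pos: [495.5, -201.1, 183.5]
tcp_rot: [3.14, 0.002, -1.285]
ft_force: [0.1, 1.0, -0.2]
opening: 0.003
t: 8.2
eef_pos: [495.8, -201.3, 179.1]
tcp_rot: [3.141, 0.0, -1.285]
ft_force: [-2.6, 1.7, 7.4]
opening: 0.008
```

```bash
python3 -m inch '[[0,0,0,0,0,-2,-1],[0,0,0,0,0,-1,-1],[0,0,0,0,0,0,-1]]'; python3 -m inch '[[0,0,0,0,0,-2,-1],[0,0,0,0,0,0,-1]]'
```

```text
t: 8.5
eef_pos: [496.0, -201.4, 178.6]
tcp_rot: [-3.14, -0.001, -1.285]
ft_force: [-10.7, 4.7, 36.6]
opening: 0.003
t: 8.7
eef_pos: [496.1, -201.4, 178.3]
tcp_rot: [-3.139, -0.002, -1.285]
ft_force: [-16.9, 7.8, 55.2]
opening: 0.007
```

The arm is on its stop: 55 N at z 178.3, which matches level. Next I'll retreat upward and measure the lock pad from the saved clouds.

```bash
python3 -m inch '[[0,0,0,0,0,15,-1],[0,0,0,0,0,40,-1],[0,0,0,0,0,45,-1],[0,0,0,0,0,45,-1],[0,0,0,0,0,0,-1]]'
python3 - <<'E'
from h import *
for n in ['scene','side','scene2','side2']:
    q=np.load(f'/tmp/{n}.npz')['P'].reshape(-1,3)
    s=q[(abs(q[:,0]-486)<30)&(q[:,1]>0)&(q[:,1]<80)&(q[:,2]>(258 if '2' in n else 238))&(q[:,2]<300)]
    if len(s): print(n,len(s),np.percentile(s,[3,50,97],axis=0).round(1).tolist())
c=viewer.read_camera('side'); q=cloud(c).reshape(-1,3)
s=q[(abs(q[:,0]-496)<50)&(q[:,1]>-230)&(q[:,1]<-160)&(q[:,2]>150)&(q[:,2]<285)]; print('bar',np.percentile(s,[3,50,97],axis=0).round(1).tolist())
s=q[(abs(q[:,0]-486)<20)&(q[:,1]>25)&(q[:,1]<52)&(q[:,2]>238)&(q[:,2]<285)]; print('pad',np.percentile(s,[3,50,97],axis=0).round(1).tolist())
E
```

```text
t: 9.2
eef_pos: [497.4, -202.2, 324.1]
tcp_rot: [-3.135, -0.006, -1.285]
ft_force: [-0.2, -0.3, -0.2]
opening: 0.007
scene 103 [[472.1, 31.6, 238.6], [485.5, 45.6, 247.4], [499.8, 69.2, 252.4]]
side 94 [[475.4, 29.1, 238.9], [489.0, 33.5, 248.5], [502.7, 49.0, 250.4]]
scene2 88 [[473.0, 39.6, 259.6], [486.0, 51.3, 263.7], [500.4, 62.5, 270.1]]
side2 71 [[474.6, 36.6, 258.8], [488.8, 41.9, 265.7], [503.1, 60.0, 269.2]]
bar [[448.8, -210.2, 166.7], [496.1, -204.5, 176.7], [542.7, -169.0, 180.9]]
pad [[476.1, 34.9, 246.8], [488.9, 39.5, 263.5], [502.0, 46.8, 268.7]]
```

```bash
python3 -m inch '[[0,0,0,-1,40,0,-1],[0,0,0,-2,40,0,-1],[0,0,0,-2,40,0,-1],[0,0,0,-2,40,0,-1],[0,0,0,-1,40,0,-1],[0,0,0,-1,38,0,-1],[0,0,0,0,10,-15,-1],[0,0,0,0,0,-15,-1],[0,0,0,0,0,0,-1]]'
python3 -m inch '[[0,0,0,0,0,-15,-1],[0,0,0,0,0,-6,-1],[0,0,0,0,-2,-6,-1],[0,0,0,0,0,0,-1]]'
```

```text
t: 10.15
eef_pos: [485.8, 46.9, 285.9]
tcp_rot: [3.136, 0.002, -1.284]
ft_force: [1.0, 1.2, 0.8]
opening: -0.001
t: 10.55
eef_pos: [487.0, 44.0, 261.2]
tcp_rot: [3.141, 0.0, -1.286]
ft_force: [-0.3, 0.3, 0.8]
opening: 0.002
```

```bash
python3 -m inch '[[0,0,0,0,-1,-4,-1],[0,0,0,0,-1,-4,-1],[0,0,0,0,0,0,-1]]'; python3 -m inch '[[0,0,0,0,-1,-3,-1],[0,0,0,0,-1,-3,-1],[0,0,0,0,0,0,-1]]';  python3 -m inch '[[0,0,0,0,-1,-2,-1],[0,0,0,0,0,-2,-1],[0,0,0,0,0,0,-1]]'
```

```text
t: 10.85
eef_pos: [487.0, 42.3, 253.2]
tcp_rot: [3.141, 0.0, -1.285]
ft_force: [-0.8, -0.2, -0.4]
opening: 0.005
t: 11.15
eef_pos: [487.1, 40.3, 247.3]
tcp_rot: [3.141, 0.0, -1.285]
ft_force: [0.4, -0.3, 0.3]
opening: 0.002
t: 11.45
eef_pos: [487.1, 39.3, 243.4]
tcp_rot: [3.141, 0.0, -1.285]
ft_force: [0.1, -0.2, -0.2]
opening: 0.006
```

```bash
python3 -m inch '[[0,0,0,0,0,-2,-1],[0,0,0,0,0,-1,-1],[0,0,0,0,0,0,-1]]'; python3 -m inch '[[0,0,0,0,0,-2,-1],[0,0,0,0,0,0,-1]]'
```

```text
t: 11.75
eef_pos: [487.5, 39.3, 242.2]
tcp_rot: [-3.14, -0.001, -1.285]
ft_force: [-4.3, -0.2, 16.8]
opening: 0.004
t: 11.95
eef_pos: [487.8, 39.4, 242.0]
tcp_rot: [-3.138, -0.002, -1.285]
ft_force: [-10.7, 0.0, 35.8]
opening: 0.003
```

The pad met a hard stop at z≈242, which is the home height. I'll retreat clear and check with both cameras.

```bash
python3 -m inch '[[0,0,0,0,0,15,-1],[0,0,0,0,0,40,-1],[0,0,0,0,0,45,-1],[0,0,0,-4,-45,10,-1],[0,0,0,-4,-45,10,-1],[0,0,0,-4,-45,0,-1],[0,0,0,-4,-45,0,-1],[0,0,0,-4,-45,0,-1],[0,0,0,-4,-45,0,-1],[0,0,0,-4,-45,0,-1]]'
python3 -m inch '[[0,0,0,-4,-45,0,-1],[0,0,0,-4,-45,0,-1],[0,0,0,0,-30,0,-1],[0,0,0,0,0,0,-1],[0,0,0,0,0,0,-1]]'
python3 - <<'E'
from h import *
ims=[]
for n in ['scene','side']:
    c=viewer.read_camera(n); q=cloud(c).reshape(-1,3)
    ims.append(cv2.resize(c['color'][150:350,220:420],(400,400),interpolation=cv2.INTER_CUBIC))
    for nm,y0,y1,z0,z1,x in [('rel',145,172,205,250,482),('lock',28,60,238,285,487),('bar',-215,-190,150,200,496)]:
        s=q[(abs(q[:,0]-x)<16)&(q[:,1]>y0)&(q[:,1]<y1)&(q[:,2]>z0)&(q[:,2]<z1)]
        print(n,nm,len(s),np.percentile(s,[5,50,95],axis=0).round(1).tolist() if len(s) else '')
    for k in ['curry_tub','dip_tub','ramekin','salt_dredger','tongs']:
        O=np.load(f'/tmp/{n}.npz')['P']; r=regions_of(k,n)
        if r: print(k,np.round(np.median(cloud(c)[r[0]['pixels']],0)),end=' ')
    print()
save('e.png',np.hstack(ims)); print(state()['ft_force'],state()['eef_pos'])
E
```

```text
t: 12.95
eef_pos: [458.7, -277.5, 358.7]
tcp_rot: [-3.141, -0.0, -1.285]
ft_force: [0.6, 0.5, 0.6]
opening: 0.007
t: 13.45
eef_pos: [451.1, -395.7, 358.1]
tcp_rot: [3.141, 0.001, -1.286]
ft_force: [0.5, 0.2, -0.3]
opening: 0.006
scene rel 56 [[469.3, 155.7, 227.6], [481.2, 163.0, 231.8], [495.8, 171.0, 235.5]]
scene lock 0 
scene bar 0 
curry_tub [ 745. -201.   60.] ramekin [401. -68.  53.] 
side rel 0 
side lock 0 
side bar 186 [[481.6, -208.4, 167.7], [495.9, -205.1, 177.0], [510.3, -195.9, 180.3]]
curry_tub [ 540. -143.   88.] dip_tub [ 451. -124.   79.] tongs [397.  -6.  69.] 
[-1.21136609 -0.51302612 -0.84406752] [ 451.2620501  -395.52012332  358.72082827]
```

View pics/e.png

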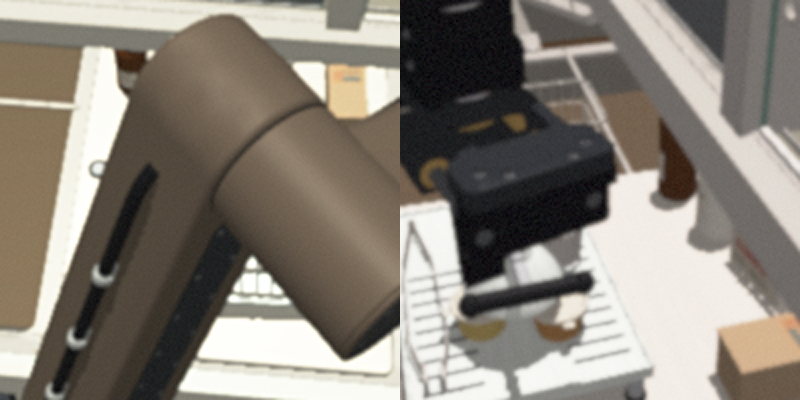

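The bar is down at about z 180 and the release pad is back up at about 232, higher than its first 229. The robot hides the lock pad, so I'll move fully away for one more check.

```bash
python3 -m inch '[[0,0,0,-27,-20,-10,-1],[0,0,0,-27,-20,-10,-1],[0,0,0,-27,-20,-10,-1],[0,0,0,-27,-20,-10,-1],[0,0,0,-27,-20,-10,-1],[0,0,0,-27,-20,-10,-1],[0,0,0,-27,-20,-10,-1],[0,0,0,-27,-20,-10,-1],[0,0,0,-27,-20,-10,-1],[0,0,0,-27,-20,-10,-1]]'
python3 -m inch '[[0,0,0,0,0,0,-1],[0,0,0,0,0,0,-1],[0,0,0,0,0,0,-1]]'
python3 - <<'E'
from h import *
ims=[]
for n in ['scene','side']:
    c=viewer.read_camera(n); P=cloud(c); q=P.reshape(-1,3)
    ims.append(cv2.resize(c['color'][150:350,220:420],(400,400),interpolation=cv2.INTER_CUBIC))
    for nm,y0,y1,z0,z1,x in [('rel',145,172,205,250,482),('lock',28,60,236,285,487),('bar',-215,-190,150,200,496)]:
        s=q[(abs(q[:,0]-x)<16)&(q[:,1]>y0)&(q[:,1]<y1)&(q[:,2]>z0)&(q[:,2]<z1)]
        print(n,nm,len(s),np.percentile(s,[5,50,95],axis=0).round(1).tolist() if len(s) else '')
save('f.png',np.hstack(ims)); s=state(); print(s['ft_force'],s['eef_pos'],s['t'])
E
```

```text
t: 15.05
eef_pos: [180.0, -596.4, 258.3]
tcp_rot: [3.142, -0.0, -1.285]
ft_force: [-0.1, 0.2, 0.1]
opening: 0.008
t: 15.35
eef_pos: [181.9, -595.3, 259.0]
tcp_rot: [-3.141, -0.0, -1.284]
ft_force: [0.6, 0.8, -0.5]
opening: 0.007
scene rel 83 [[469.8, 147.6, 227.3], [481.3, 159.4, 231.4], [493.7, 170.5, 236.1]]
scene lock 89 [[473.0, 31.0, 237.2], [486.7, 42.0, 242.0], [498.9, 56.2, 245.6]]
scene bar 0 
side rel 59 [[471.7, 146.3, 228.8], [483.9, 155.2, 232.1], [495.6, 170.0, 233.8]]
side lock 80 [[475.5, 28.4, 238.0], [489.0, 33.1, 243.3], [501.6, 46.8, 244.8]]
side bar 185 [[481.5, -208.2, 167.6], [496.4, -205.5, 176.6], [510.2, -195.5, 180.5]]
[ 0.84827792  0.46023536 -0.59785272] [ 182.18964733 -595.2611769   259.22127136] 15.45
```

View pics/f.png

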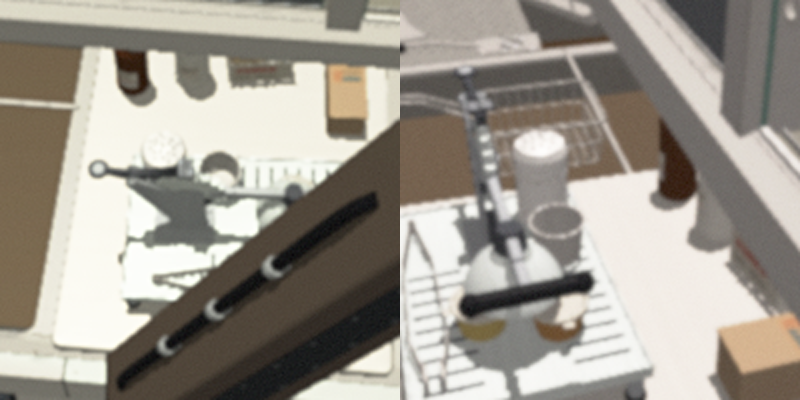

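The last picture shows the arm level, with the bar at about (525,293) in the side half. The lock pad is at z≈243 and the release pad at ≈232, both at their nominal pawl-in heights. The tubs, tongs, pot, shaker, bottles and box look unmoved, and the robot is clear, so I'm handing in.

```bash
python3 -c "
from cell import ticket; print(ticket.job_done())"
```

```text
the job is handed in; nothing more can be done
None
```

The lamp is down on its stop with the pawl locked home, and I handed the job in at about 15.5 s of the 51 s allowed; no verdict was reported. With shut fingertips I pressed the round pad until the pawl snapped out, pushed the crossbar down to its stop, then pressed the ribbed pad home and moved the robot clear.

**Last checks:**
- **Lamp arm:** the crossbar's top is at about 180 mm, against 179 mm nominal for level. It met a hard stop at 178 mm (55 N wrist force).
- **Pawl:** the ribbed pad is at about 243 mm and the round pad at about 232 mm, against 243 and 231 mm nominal with the pawl in. When the pawl was out they stood at about 269 and 218.5 mm.
- **Other things on the deck and at the back:** they look unmoved in the final pictures, but I compared them by eye only. In one earlier view, partly blocked by the robot, the networks placed two of them wrongly (for example the amber tub at the back), so I did not use those positions.
- **Crossbar in the scene camera:** the robot's own arm hid it at the end, so the final bar height comes from the side camera alone.

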